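Hold the hidden bolt head of a leaning vial clamp

ROBOT

A 7-joint arm with a two-finger parallel gripper is mounted at the origin on a cart in front of the work surface, level with it; the furniture and walls round the work are solid. World frame = base frame: x ahead of the robot, y to its left, z up, the work surface at z = 0. Lengths are in m, angles in degrees, forces in N, time in s.
With the tool pointing down it reaches from about 0.375 to 0.925 m from the base axis. Payload 3.1 kg.
Tool frame: the origin (TCP) lies on the centre line of the jaws, within the pads' length; the fingertips stand 17 mm ahead of it and the grasp point (between the pads) lies 2 mm behind it; z points along the fingers, y is the line along which they close (so a half turn about z gives the same grasp; the last joint's range is limited). The gripper opens to 85 mm and grips with 20 to 120 N. Pads are 22 mm wide; open, the fingers measure 114 mm over their backs; the gripper's body (76 mm by 85 mm) begins 54 mm behind the grasp point. The pads swing forward as they close: fully open they stand 13 mm farther back than shut.
Start: joints at [-80.317, 21.939, 2.515, 91.553, -1.026, 66.532, -2.859], TCP at [0.171, 0.627, 0.248] pointing down, gripper open.
Joint ranges: [-149.38, 149.38], [-23.57, 123.04], [-84.95, 90], [0, 143.3], [-89.99, 269.99], [3.08, 112.72], [-163.45, 163.45]. Speed limits (degrees/s): [159.86, 159.86, 180, 180, 180, 180, 180].

INTERFACE

Orientations are given as a 3x3 rotation matrix whose columns are the frame's x, y, z axes.
In Python, from workcell import * gives the robot as it stands.
- The arm moves only by the tool jog_arm, never from a script. Its argument "plan" is a list that holds one entry, the list of rows, each a list of 4 numbers: the shift along the tool's x, y, z in mm, then the turn about the tool's z in degrees. In form: [[[dx, dy, dz, yaw], ...]]. A call has 1 to 8 rows; each row shifts and turns the commanded pose from where the row before left it, along the tool's axes as they then stand; what a row does not reach is not made up. A row lasts 1/12 s, in which the tool goes at most 41.7 mm and 7.16 degrees, less where a joint would pass 70% of its speed; a pose out of reach is approached as far as the arm can. A call with a gripper value outside its range is refused whole. "gripper" is the opening, from 0 (shut) to 1 (fully open), set as the call begins (left out, the last holds). The fingers move at their own pace and stop on an object; "force" is the grip in N (left out, the last holds). Time passes only in rows, so rows that do not move let the fingers close. It gives the time, the measured TCP pose, the force, the opening and the grip force at its end, in the units of the state.
- get_state(): the state, without advancing time (a new reading comes with each control period).
- capture(name): name is "scene" or "top" or "wrist"; returns a dict with "pixels" (400x640x3 uint8, red, green, blue), "range_z" (400x640 float32, m along the optical axis (not along the pixel's ray), 0 where there is no reading), "fovy" (degrees; the focal length in pixels is half the picture's height over the tangent of half this angle, whatever the lens; pixels are square), "cx", "cy" (the principal point, pixels), "D" ([k1, k2, p1, p2, k3] as OpenCV has them; the pictures are not rectified), "extrinsics" (4x4, takes a point from camera to world coordinates); the wrist camera has in their place "T_tool_cam" (4x4, takes a point from camera to tool coordinates, whose origin is the TCP and whose axes are the flange's). Camera axes: x right, y up, looking along -z (the intrinsics and any distortion apply to the point x, -y, -z); pixel columns grow to the right and rows downward; lengths in m; the calibration is good to about 2 mm. A picture is of the moment at which its call begins: read the wrist's pose just before it.
- hand_in(): hands the job in; it is judged then, once.
Trained networks look in a picture, given as the dict that the camera call returned (one of the last four; its "shot" number tells which), for a name from the list of things; names that differ only in an ending like _2 or _b are one class to them, and where a whole thing is asked for, a point or a joint stands for the part that bears it (a point fixed in the world has none). Each returns a list of dicts, best first, with "p" (0 to 1); they miss things now and then, are a little off and sometimes report something else, mostly with a low value. They report only what shows in the picture. A call takes as long as a camera call.
- boxes_of(label, picture): "box" ([left, top, right, bottom] in pixels, round what is visible of it).
The state is a dict: "time_s": time; "joint_positions": joint angles; "qvel": joint speeds; "joint_efforts": joint torques, N m; "tool_pos": TCP position; "tcp_rot": TCP orientation; "contact_force": force on the tool from outside, world axes, zero at the start; "wrist_torque": the same for the moment, N m; "opening": opening from 0.0 (shut) to 1.0 (fully open); "grasp_force": force on a finger pad.
Only numpy, scipy, OpenCV 4.12 (cv2) and the standard library are available. Lean on these libraries where they do the work, as an engineer would, in place of code of your own. Each camera call takes 0.05 s, during which the arm holds its last target. There are 200 camera calls.

TASK

The clamp that carries the sample vial has worked loose and leans over. Take the sampling rod out of its grey block and push it down into the vial until its tip stands on the vial's floor, and let go of it. Then reach down into the gap behind the bracket, grasp the hidden bolt head between the fingers, bring the vial upright with it, and hold the bolt from turning so that I can tighten the nut at the front: finish while still gripping the bolt head, with the vial upright, the rod in it and nothing else on the table disturbed.

Things in the scene. Friction and masses are not known exactly. Their poses are not given: they have to be found in the camera images.
- stand: fixed aluminium clamp stand, base 158x84x8 mm; origin on the table, midway between vial and bolt head; x along the bolt from vial to head, z up. Bolt axis 78 mm above the table. Bracket: upright plate 66 mm wide, x = 14 to 22 mm, top at 103 mm. Backing plate: 66 mm wide, x = 74 to 80 mm, top at 94 mm. The 52 mm gap between them, open at the top and sides, holds the bolt head
- bolt_center (a point): centre of the steel hexagon bolt head in the gap behind the bracket, at x = 45 mm of the stand; 24 mm across flats, 27.7 mm across corners, 24 mm long. x along the bolt, away from the vial; z parallel to the vial's axis; two flats face its +y and -y and are vertical when the vial is upright. Head, clamp and vial turn as one
- vial_mouth (a point): centre of the vial's open mouth, at x = -45 mm of the stand, 45 mm from the bolt axis; z axis along the vial, out of the mouth. The white plastic vial is 19 mm wide outside, bore 14 mm, the mouth flares to about 20 mm inside; 56 mm deep from mouth to floor
- vial_floor (a point): centre of the vial's inner floor, same axes
- rod_block: fixed grey plastic block 60x50 mm, 46 mm high, origin at the centre of its underside; the rod stands in an 8.5 mm hole in the middle of its top, 42 mm deep
- rod_handle (a point): middle of the rod's handle, where it is grasped; z along the rod, away from the tip. White rod, 105 mm long: handle 11 mm in diameter and 40 mm long (20 mm above and below this point), then a shaft 7 mm in diameter, 65 mm long, with a round tip. It stands in the block within about 3 degrees of upright, this point about 89 mm above the table
- rod_tip (a point): tip of the rod, 85 mm from the middle of the handle
- rod: the rod as a solid, about 20 g, origin at its tip
- label_roll: bystander: label roll, 62x58x58 mm, origin under its centre
- strip_carton: bystander: carton, 60x120x66 mm, origin under its centre
- glue: bystander: glue stick standing, 26 mm wide and 90 mm high, origin under its centre
- stapler_1: bystander: stapler, 36x125x50 mm, origin under its centre
- clamp: bolt, clamp and vial, one piece, 280 g, that turns about the bolt axis; origin on that axis under the vial's middle, x along the bolt, z along the vial. It turns 0.26 rad either way from upright, freely, and is top-heavy: it falls to one stop or the other by its weight (under 0.03 N m) unless held

How it is judged (in metres and radians):
On the way, in this order (a step that is already met when the one before it is completed fails the run):
1. the rod stands in the vial with its tip on the floor, and has been let go (distance between rod_tip and vial_floor below 0.012 m and angle between the z axis of rod_tip and the z axis of vial_floor, either way round below 0.2 rad and contact force between the fingers and rod below 0.2 N), for 0.2 s.
2. the bolt head is gripped between the fingers and the vial is upright (contact force between the fingers and clamp above 3 N and distance between the grasp point and bolt_center below 0.02 m and angle between bolt_center's own z axis and vertical below 0.07 rad), for 0.3 s.
At the end, for the whole second after the job is handed in: fingers still grip the bolt head (over 3 N, grasp point within 20 mm of its centre); clamp and vial still, within 0.07 rad of upright; rod tip within 12 mm of the middle of the vial's floor, rod within 0.2 rad of the vial's axis; robot does not touch the rod (all of step 2 and angular speed of clamp below 0.1 rad/s and distance between rod_tip and vial_floor below 0.012 m and angle between the z axis of rod_tip and the z axis of vial_floor, either way round below 0.2 rad and contact force between each of the arm, the fingers and rod below 0.5 N); the arm keeps its last pose, push and grip.
It fails at once if a bystander (label roll, carton, glue stick, stapler) is moved by more than 30 mm (distance of any of label_roll, strip_carton, glue, stapler_1 from where it was at the start of the episode above 0.03 m).
It also fails if it takes over 54 s, if anything falls off the work surface, if the arm or the gripper's body presses on something with over 40 N, if the wrist force passes 120 N, or if a joint passes its speed limit or range.

## Working session

There is one attempt and no reset: what is moved stays moved. The work goes in short steps, Python scripts to look and compute and a tool call to move; the robot and the scene stay as the last step left them, time stands still between calls to the robot, and variables do not carry over. Pictures are saved under pics/ and viewed, at most 10 in all, crops included, and the job is handed in when it is done.

Besides the shell and the picture viewer there is one more tool, called after "Request:" by a JSON object that holds its "op" and its "data". jog_arm: Moves the arm, as the interface text tells. Its arguments: {"type":"object","properties":{"plan":{"type":"array","items":{"type":"array","items":{"type":"array","items":{"type":"number"}}}},"gripper":{"type":"number"},"force":{"type":"number"}},"required":["plan"]}

```bash
mkdir -p pics; cat > h.py <<'E'
from workcell import *
import numpy as np, cv2
def K(p):
    f=200/np.tan(np.radians(p["fovy"])/2); return np.array([[f,0,p["cx"]],[0,f,p["cy"]],[0,0,1]])
def T(p,s=None):
    if "extrinsics" in p: return np.array(p["extrinsics"])
    M=np.eye(4);M[:3,:3]=s["tcp_rot"];M[:3,3]=s["tool_pos"]; return M@np.array(p["T_tool_cam"])
def cloud(p,s=None):
    "400x640x3 world points, nan where none"
    v,u=np.mgrid[0:400,0:640].astype(float)
    n=cv2.undistortPoints(np.stack([u.ravel(),v.ravel()],1)[:,None],K(p),np.array(p["D"],float))[:,0].reshape(400,640,2)
    z=p["range_z"].astype(float); z=np.where(z>0,z,np.nan)
    c=np.stack([n[...,0]*z,-n[...,1]*z,-z],-1); M=T(p,s)
    return c@M[:3,:3].T+M[:3,3]
def proj(P,p,s=None):
    M=np.linalg.inv(T(p,s)); c=np.atleast_2d(P)@M[:3,:3].T+M[:3,3]
    return cv2.projectPoints(c*[1,-1,-1],np.zeros(3),np.zeros(3),K(p),np.array(p["D"],float))[0][:,0]
def save(p,n): cv2.imwrite(f"pics/{n}.png",p["pixels"][...,::-1])
E
python3 - <<'E'
from h import *
np.set_printoptions(precision=3,suppress=True)
for n in ["scene","top"]:
    s=get_state();p=capture(n);save(p,n);np.savez(f"{n}.npz",c=cloud(p),px=p["pixels"])
    c=cloud(p)
    print(n,T(p)[:3,3])
    for l in ["stand","clamp","bolt_center","vial_mouth","rod_block","rod","rod_handle","label_roll","strip_carton","glue","stapler_1"]:
        for b in boxes_of(l,p)[:2]:
            x0,y0,x1,y1=[int(round(v)) for v in b["box"]]
            q=c[max(y0,0):y1+1,max(x0,0):x1+1].reshape(-1,3)
            print(l,round(b["p"],2),[x0,y0,x1,y1],np.nanmedian(q,0))
print(s)
E
```

```text
scene [-0.034 -0.325  0.453]
stand 0.76 [249, 192, 320, 270] [0.547 0.199 0.01 ]
clamp 0.63 [263, 198, 291, 232] [0.525 0.197 0.086]
bolt_center 0.74 [260, 200, 290, 235] [0.538 0.2   0.082]
bolt_center 0.62 [396, 242, 412, 279] [ 0.55  -0.055  0.046]
vial_mouth 0.76 [261, 199, 292, 235] [0.541 0.198 0.082]
vial_mouth 0.5 [249, 169, 258, 211] [0.621 0.376 0.04 ]
rod_block 0.58 [386, 266, 415, 315] [ 0.507 -0.069  0.04 ]
rod 0.77 [396, 244, 410, 281] [ 0.537 -0.058  0.046]
rod 0.29 [273, 258, 321, 303] [0.425 0.076 0.033]
rod_handle 0.5 [397, 243, 408, 279] [ 0.53  -0.059  0.048]
label_roll 0.74 [263, 196, 294, 237] [0.543 0.198 0.081]
label_roll 0.73 [268, 258, 325, 302] [0.43  0.08  0.022]
strip_carton 0.71 [352, 184, 411, 234] [0.747 0.116 0.024]
glue 0.91 [249, 172, 259, 213] [0.62  0.376 0.036]
glue 0.37 [263, 200, 293, 232] [0.528 0.195 0.085]
stapler_1 0.65 [173, 201, 227, 225] [0.506 0.43  0.016]
top [0.438 0.181 1.248]
stand 0.67 [276, 191, 330, 260] [0.538 0.196 0.007]
clamp 0.9 [290, 201, 312, 251] [0.536 0.2   0.072]
bolt_center 0.92 [289, 202, 315, 252] [0.534 0.198 0.013
[... 322 characters left out ...]
92] [0.624 0.382 0.066]
glue 0.47 [212, 178, 230, 195] [0.624 0.385 0.02 ]
stapler_1 0.74 [178, 222, 228, 251] [0.509 0.432 0.006]
{'time_s': 0.6, 'joint_positions': array([-80.316,  21.936,   2.515,  91.551,  -1.027,  66.532,  -2.858]), 'qvel': array([ 0.077, -0.061,  0.065, -0.014,  0.079,  0.015,  0.04 ]), 'joint_efforts': array([ -0.   , -43.313,   1.022, -24.974,   0.01 ,   0.002,  -0.   ]), 'tool_pos': array([0.171, 0.627, 0.248]), 'tcp_rot': array([[-0.965,  0.264, -0.   ],
       [ 0.264,  0.965,  0.   ],
       [ 0.   ,  0.   , -1.   ]]), 'contact_force': array([0.603, 0.42 , 0.461]), 'wrist_torque': array([ 0.01 , -0.048,  0.047]), 'grasp_force': 0.0, 'opening': 1.0009174241479568}
```

```bash
python3 - <<'E'
import cv2,numpy as np
a=cv2.imread("pics/top.png")[150:300,260:440];b=cv2.imread("pics/scene.png")[160:320,230:430]
a=cv2.resize(a,(600,500)); a=cv2.resize(a,(360,300)); 
b=cv2.resize(b,(750,600),interpolation=cv2.INTER_CUBIC)
a=cv2.resize(cv2.imread("pics/top.png")[150:300,260:440],(720,600),interpolation=cv2.INTER_CUBIC)
cv2.imwrite("pics/c.png",cv2.resize(np.hstack([cv2.resize(a,(400,333)),cv2.resize(b,(400,333))]),(800,333)))
np.set_printoptions(precision=3,suppress=True)
c=np.load("top.npz")["c"]
# stand: rod, high parts
for nm,(x0,y0,x1,y1) in dict(stand=(270,185,335,265),block=(393,212,434,253)).items():
    q=c[y0:y1,x0:x1].reshape(-1,3); q=q[~np.isnan(q[:,0])]
    for lo,hi in [(.004,.012),(.038,.05),(.06,.085),(.085,.098),(.098,.108),(.108,.14)]:
        k=q[(q[:,2]>lo)&(q[:,2]<hi)]
        if len(k)>3: print(nm,lo,hi,len(k),k.mean(0),cv2.minAreaRect((k[:,:2]*1000).astype(np.float32)))
E
```

```text
stand 0.004 0.012 1507 [0.537 0.199 0.008] ((542.5657958984375, 199.10028076171875), (189.97743225097656, 154.47540283203125), 0.4449422061443329)
stand 0.038 0.05 31 [0.585 0.217 0.044] ((576.5852661132812, 213.89938354492188), (61.04160690307617, 63.4901008605957), 16.638715744018555)
stand 0.06 0.085 200 [0.551 0.206 0.078] ((543.10107421875, 204.18589782714844), (132.74600219726562, 65.7435073852539), 16.865510940551758)
stand 0.085 0.098 291 [0.568 0.211 0.091] ((545.739013671875, 204.37197875976562), (135.66590881347656, 63.61431884765625), 17.5976619720459)
stand 0.098 0.108 135 [0.545 0.206 0.103] ((544.9651489257812, 204.07028198242188), (133.57644653320312, 64.93089294433594), 20.824485778808594)
stand 0.108 0.14 147 [0.495 0.198 0.116] ((513.7363891601562, 205.45980834960938), (77.44297790527344, 29.288841247558594), 20.416683197021484)
block 0.004 0.012 114 [ 0.522 -0.069  0.006] ((525.8932495117188, -68.64097595214844), (96.5211181640625, 98.32337188720703), 0.28700682520866394)
block 0.038 0.05 471 [ 0.527 -0.059  0.046] ((527.5476684570312, -61.5628662109375), (60.48118591308594, 52.00090408325195), 22.46609115600586)
block 0.06 0.085 7 [ 0.526 -0.057  0.078] ((526.8460693359375, -57.24991226196289), (9.326043128967285, 2.676445484161377), 12.114706039428711)
block 0.085 0.098 6 [ 0.526 -0.057  0.091] ((525.7097778320312, -57.53483581542969), (9.227250099182129, 2.963186740875244), 27.217666625976562)
block 0.098 0.108 11 [ 0.528 -0.06   0.106] ((527.6607055664062, -60.52359390258789), (6.901476860046387, 9.033225059509277), 26.61556053161621)
block 0.108 0.14 12 [ 0.526 -0.06   0.11 ] ((526.7467651367188, -60.9045524597168), (9.099623680114746, 7.74061918258667), 62.28570556640625)
```

View pics/c.png

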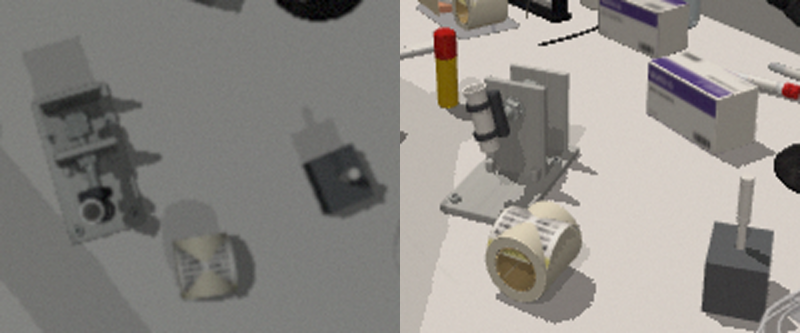

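The top crop (left) shows the stand with the vial mouth at (93,210), the bracket at (85,150) and the gap above it. The vial leans to +y. The rod's block is at right (345,178). The scene crop (right) confirms the lean and the upright rod.

```bash
cat >> h.py <<'E'
def go(t,ang,n,s=None,pos=None):
    """rows' numbers: total tool-frame shift to world t with tool y at angle ang; turn made first"""
    s=s or get_state();R=np.array(s["tcp_rot"]);p=np.array(s["tool_pos"])
    a=np.degrees(np.arctan2(R[1,1],R[0,1])); yaw=(a-ang+180)%360-180
    c,d=np.cos(np.radians(yaw)),np.sin(np.radians(yaw)); R2=R@np.array([[c,-d,0],[d,c,0],[0,0,1]])
    print("yaw",yaw.round(2),"turn-first shift",(R2.T@(np.array(t)-p)*1000).round(1),"shift-first",(R.T@(np.array(t)-p)*1000).round(1))
E
python3 - <<'E'
from h import *
np.set_printoptions(precision=3,suppress=True)
s=get_state();p=capture("wrist");print(p["T_tool_cam"],p["fovy"])
c=np.load("top.npz")["c"][185:265,270:335].reshape(-1,3)
for k in (c[(c[:,2]>.1)&(c[:,2]<.1055)], c[(c[:,2]>.0915)&(c[:,2]<.0965)]):
    for lo,hi in((.52,.575),(.585,.64)):
        q=k[(k[:,0]>lo)&(k[:,0]<hi)]
        if len(q)>8: print(len(q),q.mean(0),cv2.minAreaRect((q[:,:2]*1000).astype(np.float32)))
go([.46,.17,.33],107,1)
E
```

```text
[[ 0.     0.955  0.297  0.076]
 [ 1.    -0.     0.     0.001]
 [ 0.     0.297 -0.955 -0.125]
 [ 0.     0.     0.     1.   ]] 64.79317631588799
90 [0.551 0.207 0.103] ((551.1620483398438, 206.4364471435547), (7.77468729019165, 64.942138671875), 16.672765731811523)
23 [0.559 0.209 0.094] ((549.5394897460938, 203.6319580078125), (43.8575325012207, 38.37744140625), 68.99488067626953)
60 [0.607 0.224 0.094] ((598.2171630859375, 221.22219848632812), (25.5346622467041, 63.58356857299805), 16.512203216552734)
yaw -32.28 turn-first shift [-142.4 -521.5  -81.7] shift-first [-398.9 -364.8  -81.7]
```

Request:
{"op": "jog_arm", "data": {"plan": [[[0,0,-10,7.1],[0,0,-10,7.1],[0,0,-10,7.1],[0,0,-10,7.1],[0,0,-10,7.1],[0,0,-10,7.1],[0,0,-10,7.1],[0,0,-10,7.1]]], "gripper": 1}}

```text
time_s: 1.92
tool_pos: [0.1712, 0.627, 0.3288]
tcp_rot: [[-0.302, 0.953, -0.0], [0.953, 0.302, -0.0], [0.0, -0.0, -1.0]]
contact_force: [0.4, 0.2, 1.2]
opening: 1.0
grasp_force: 0.0
```

Request:
{"op": "jog_arm", "data": {"plan": [[[0,0,0,7.1],[0,0,0,7.1],[0,0,0,7.1],[0,0,0,7.1],[0,0,0,7.1],[0,0,0,7.1],[0,0,0,7.1],[0,0,0,7.1]]]}}

```text
time_s: 2.58
tool_pos: [0.1712, 0.627, 0.3283]
tcp_rot: [[0.632, 0.775, -0.0], [0.775, -0.632, 0.0], [-0.0, -0.0, -1.0]]
contact_force: [-0.3, -0.5, 0.2]
opening: 1.002
grasp_force: 0.0
```

Request:
{"op": "jog_arm", "data": {"plan": [[[0,0,0,7.1],[0,0,0,7.1],[0,0,0,7.1],[0,0,0,7.1],[0,0,0,6]]]}}

```text
time_s: 3.0
tool_pos: [0.1712, 0.627, 0.3283]
tcp_rot: [[0.959, 0.282, -0.0], [0.282, -0.959, -0.0], [-0.0, -0.0, -1.0]]
contact_force: [-1.2, 0.3, 0.3]
opening: 1.002
grasp_force: 0.0
```

```bash
python3 -c "
from h import *
print(get_state()['joint_positions'])
go([.534,.2,.33],-73.3,1)"
```

```text
[ -98.16040935   19.86515006   25.67964064   87.08245271   -8.77268639
   75.05306088 -145.15344217]
yaw -0.31 turn-first shift [224.8 513.3  -1.8] shift-first [227.5 512.1  -1.8]
```

Request:
{"op": "jog_arm", "data": {"plan": [[[16,36.6,0,0],[16,36.6,0,0],[16,36.6,0,0],[16,36.6,0,0],[16,36.6,0,0],[16,36.6,0,0],[16,36.6,0,0],[16,36.6,0,0]]]}}

```text
time_s: 3.67
tool_pos: [0.3791, 0.3817, 0.3286]
tcp_rot: [[0.958, 0.288, -0.0], [0.288, -0.958, 0.001], [0.0, -0.001, -1.0]]
contact_force: [0.8, 0.9, 0.0]
opening: 1.001
grasp_force: 0.0
```

Request:
{"op": "jog_arm", "data": {"plan": [[[16,36.6,0,0],[16,36.6,0,0],[16,36.6,0,0],[16,36.6,0,0],[16,36.6,0,0],[16,36.6,0,0],[0,0,0,0]]]}}

```text
time_s: 4.25
tool_pos: [0.5385, 0.1899, 0.3294]
tcp_rot: [[0.962, 0.273, 0.005], [0.273, -0.962, -0.005], [0.004, 0.006, -1.0]]
contact_force: [-0.1, -1.4, 0.6]
opening: 0.999
grasp_force: 0.0
```

```bash
python3 - <<'E'
from h import *
np.set_printoptions(precision=4,suppress=True)
s=get_state();p=capture("wrist");save(p,"w1");c=cloud(p,s);np.savez("w1.npz",c=c,px=p["pixels"])
print(s["tool_pos"],s["tcp_rot"][0],s["joint_positions"])
for l in ["vial_mouth","bolt_center","clamp"]: print(l,[(round(b["p"],2),np.round(b["box"])) for b in boxes_of(l,p)[:2]])
q=c.reshape(-1,3);q=q[(abs(q[:,0]-.535)<.11)&(abs(q[:,1]-.2)<.09)]
for lo,hi in((.1005,.1055),):
  k=q[(q[:,2]>lo)&(q[:,2]<hi)&(q[:,0]>.53)&(q[:,0]<.58)];print(len(k),cv2.minAreaRect((k[:,:2]*1000).astype(np.float32)),k[:,2].mean())
# stand frame relative
a=np.radians(16.7);e=np.array([.5338,.2013]);d=q[:,:2]-e
X=d@[np.cos(a),np.sin(a)];Y=d@[-np.sin(a),np.cos(a)]
m=(abs(X+45e-3)<.02)&(q[:,2]>.108);print("vial top",m.sum(),X[m].min(),X[m].max(),Y[m].min(),Y[m].max(),q[m,2].max())
m=(abs(X-.045)<.017)&(q[:,2]>.07);print("head",m.sum(),X[m].min(),X[m].max(),Y[m].min(),Y[m].max(),q[m,2].max())
go([.526,-.060,.20],-73.3,1)
E
```

```text
[0.5385 0.1899 0.3294] [0.962  0.2728 0.0053] [-63.7515  11.8898  46.3065  98.9398  -8.5969  72.7623 -89.6971]
vial_mouth [(0.69, array([284., 117., 318., 223.]))]
bolt_center [(0.75, array([284., 118., 320., 228.]))]
clamp [(0.83, array([286., 120., 317., 224.])), (0.31, array([273.,  92., 336., 223.]))]
397 ((551.61572265625, 208.1683349609375), (8.048405647277832, 64.35880279541016), 16.966773986816406) 0.10234909307765919
vial top 463 -0.05580243730149971 -0.025024643176942394 -0.0027857435156066635 0.024866441334632332 0.12470662879069744
head 521 0.028028230457810933 0.05813064918402563 -0.011799669955814105 0.014088854915596704 0.09266414399163564
yaw 0.1 turn-first shift [-81.6 249.1 127.9] shift-first [-82.  249.  127.9]
```

View pics/w1.png

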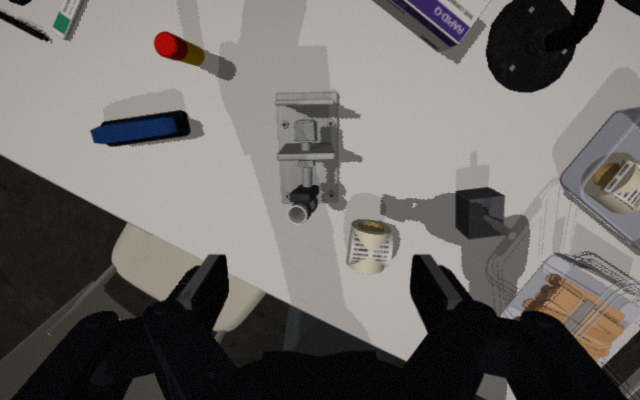

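The wrist view shows the vial mouth at (300,214), bolt head at (305,130) and rod block at (480,212). A faint wire basket at about (540,270) needs a clearance check.

```bash
python3 - <<'E'
import numpy as np
np.set_printoptions(precision=4,suppress=True)
for f in("w1","top","scene"):
    c=np.load(f+".npz")["c"].reshape(-1,3);c=c[~np.isnan(c[:,0])]
    d=c[:,:2]-[.527,-.06];r=np.hypot(*d.T)
    for lo,hi in((.055,.075),(.075,.095),(.095,.115)):
        k=c[(r<.02)&(c[:,2]>lo)&(c[:,2]<hi)]
        if len(k):print(f,lo,len(k),k.mean(0),k.min(0),k.max(0))
    k=c[(r>.04)&(r<.13)&(c[:,2]>.06)&(c[:,2]<.5)];print("obst",len(k),k.mean(0) if len(k) else "",k.min(0) if len(k) else "")
E
```

```text
w1 0.055 50 [ 0.5288 -0.0555  0.0657] [ 0.5243 -0.0594  0.0553] [ 0.5333 -0.0528  0.075 ]
w1 0.075 82 [ 0.529  -0.0554  0.0842] [ 0.5229 -0.0592  0.0751] [ 0.5333 -0.0524  0.0938]
w1 0.095 121 [ 0.5292 -0.0565  0.105 ] [ 0.5231 -0.0643  0.0952] [ 0.5343 -0.0516  0.1099]
obst 61 [ 0.5997 -0.1637  0.0613] [ 0.5882 -0.1747  0.0601]
top 0.055 3 [ 0.5254 -0.058   0.0627] [ 0.5243 -0.06    0.0564] [ 0.5265 -0.0565  0.0737]
top 0.075 10 [ 0.5261 -0.0575  0.0825] [ 0.5223 -0.061   0.0759] [ 0.5317 -0.0553  0.091 ]
top 0.095 25 [ 0.5272 -0.06    0.1071] [ 0.5227 -0.0653  0.0953] [ 0.5319 -0.0557  0.1134]
obst 19 [ 0.5991 -0.165   0.0633] [ 0.5899 -0.173   0.0602]
scene 0.055 49 [ 0.5245 -0.0615  0.0658] [ 0.5206 -0.0655  0.0553] [ 0.5303 -0.0554  0.0748]
scene 0.075 79 [ 0.5239 -0.0617  0.0849] [ 0.5204 -0.0662  0.0752] [ 0.5297 -0.0555  0.0949]
scene 0.095 71 [ 0.5246 -0.0615  0.1042] [ 0.5195 -0.0662  0.0956] [ 0.5315 -0.0552  0.1102]
obst 7 [ 0.5954 -0.1685  0.062 ] [ 0.5882 -0.1743  0.0614]
```

Request:
{"op": "jog_arm", "data": {"plan": [[[-11,35.5,0,0],[-11,35.5,0,0],[-11,35.5,0,0],[-11,35.5,0,0],[-11,35.5,12,0],[-11,35.5,12,0],[-11,35.5,12,0],[0,0,24,0]]]}}

```text
time_s: 5.12
tool_pos: [0.5317, -0.0673, 0.2707]
tcp_rot: [[0.96, 0.28, 0.006], [0.28, -0.96, -0.002], [0.005, 0.004, -1.0]]
contact_force: [0.8, -1.0, 0.5]
opening: 0.996
grasp_force: 0.0
```

```bash
python3 - <<'E'
from h import *
np.set_printoptions(precision=4,suppress=True)
s=get_state();p=capture("wrist");c=cloud(p,s).reshape(-1,3);print(s["tool_pos"])
r=np.hypot(*(c[:,:2]-[.527,-.06]).T)
for lo,hi in((.06,.085),(.085,.104),(.105,.115)):
    k=c[(r<.02)&(c[:,2]>lo)&(c[:,2]<hi)]
    if len(k):print(lo,len(k),k.mean(0),k.min(0),k.max(0))
go([.5275,-.0595,.087],-73.3,1)
E
```

```text
[ 0.5317 -0.0673  0.2707]
0.06 35 [ 0.532  -0.0578  0.0771] [ 0.5262 -0.0628  0.0616] [ 0.5336 -0.0531  0.0841]
0.085 46 [ 0.5321 -0.0577  0.0945] [ 0.5287 -0.063   0.0857] [ 0.5337 -0.053   0.1039]
0.105 105 [ 0.5284 -0.0584  0.1083] [ 0.5229 -0.0637  0.105 ] [ 0.5337 -0.053   0.1098]
yaw -0.25 turn-first shift [  1.1  -2.7 177.3] shift-first [  1.1  -2.7 177.3]
```

Request:
{"op": "jog_arm", "data": {"plan": [[[2,-3,35,-0.2],[0,0,35,0],[0,0,35,0],[0,0,30,0],[0,0,25,0],[0,0,17,0],[0,0,0,0],[0,0,0,0]]]}}

```text
time_s: 5.83
tool_pos: [0.5317, -0.0533, 0.0906]
tcp_rot: [[0.955, 0.295, -0.002], [0.295, -0.955, 0.001], [-0.002, -0.002, -1.0]]
contact_force: [0.3, 0.7, 0.2]
opening: 0.999
grasp_force: 0.0
```

Request:
{"op": "jog_arm", "data": {"plan": [[[0,0,0,0],[0,0,0,0],[0,0,0,0],[0,0,0,0],[0,0,0,0],[0,0,0,0],[0,0,0,0],[0,0,0,0]]], "gripper": 0, "force": 30}}

```text
time_s: 6.5
tool_pos: [0.5325, -0.0567, 0.0917]
tcp_rot: [[0.957, 0.29, 0.001], [0.29, -0.957, -0.001], [0.001, 0.001, -1.0]]
contact_force: [-0.2, -1.0, 1.4]
opening: 0.115
grasp_force: 29.3
```

Request:
{"op": "jog_arm", "data": {"plan": [[[0,0,-15,0],[0,0,-25,0],[0,0,-30,0],[0,0,-30,0],[0,0,-30,0],[0,0,-25,0],[0,0,-13,0],[0,0,0,0]]]}}

```text
time_s: 7.17
tool_pos: [0.5341, -0.0562, 0.2622]
tcp_rot: [[0.957, 0.291, 0.006], [0.291, -0.957, 0.002], [0.006, 0.0, -1.0]]
contact_force: [0.3, 0.3, -0.6]
opening: 0.12
grasp_force: 29.5
```

Request:
{"op": "jog_arm", "data": {"plan": [[[0,0,0,0],[0,0,0,0],[0,0,0,0]]]}}

```text
time_s: 7.42
tool_pos: [0.5305, -0.0556, 0.2571]
tcp_rot: [[0.957, 0.291, -0.004], [0.291, -0.957, -0.001], [-0.004, -0.001, -1.0]]
contact_force: [0.3, -0.7, 0.7]
opening: 0.12
grasp_force: 29.5
```

```bash
cat > rod.py <<'E'
from h import *
np.set_printoptions(precision=4,suppress=True)
def rod(show=None):
    "rod axis in tool frame, from wrist and scene clouds"
    for n in("wrist","scene","top"):
        s=get_state();p=capture(n);c=cloud(p,s)
        if show==n: save(p,"r")
        q=(c-s["tool_pos"])@np.array(s["tcp_rot"])*1000
        v=T(p,s)[:3,3]; vd=(v-s["tool_pos"])@np.array(s["tcp_rot"])
        for lo,hi in((22,32),(32,50),(50,70),(70,86),(86,100)):
            m=(np.hypot(q[...,0]+4,q[...,1])<18)&(q[...,2]>lo)&(q[...,2]<hi)
            if m.sum()>2: print(n,lo,m.sum(),np.median(q[m],0),q[m].min(0),q[m].max(0),"cam dir",(vd[:2]/np.hypot(*vd[:2])).round(2))
    return s
E
python3 -c "
from rod import *
s=rod('scene');print(s['tool_pos'],s['opening'])
go([.5,.19,.26],-73.1,1)"
```

```text
wrist 22 64 [-1.8498 -0.5034 28.7728] [-4.5691 -4.9463 22.0652] [ 0.0843  3.0812 31.9724] cam dir [ 1. -0.]
wrist 32 154 [-1.9779 -0.2349 39.9489] [-5.3003 -3.7616 32.0115] [-1.0785  3.1572 49.8946] cam dir [ 1. -0.]
wrist 50 134 [-2.0188 -0.2233 59.5561] [-4.3227 -3.5326 50.1637] [-0.7019  3.1135 69.9198] cam dir [ 1. -0.]
wrist 70 78 [-2.0706 -0.2163 76.9003] [-4.8848 -3.6377 70.0438] [-0.9521  3.3191 84.8466] cam dir [ 1. -0.]
scene 22 28 [-8.6828  1.4666 27.2734] [-10.7298  -1.6646  23.3799] [-5.1025  4.2275 31.4953] cam dir [-0.99  0.15]
scene 32 54 [-8.4358  1.5874 40.9737] [-11.207   -2.6044  32.2108] [-2.6571  4.3288 49.4761] cam dir [-0.99  0.15]
scene 50 58 [-8.6166  1.2577 59.4283] [-11.1991  -2.2201  50.3807] [-5.1309  4.4242 69.8542] cam dir [-0.99  0.15]
scene 70 46 [-8.4532  1.5926 77.5311] [-11.1602  -2.4233  70.0911] [-5.2897  4.5513 85.3979] cam dir [-0.99  0.15]
[ 0.5309 -0.0559  0.2576] 0.11730761634304468
yaw 0.01 turn-first shift [  41.7 -244.4   -2.3] shift-first [  41.7 -244.4   -2.3]
```

Request:
{"op": "jog_arm", "data": {"plan": [[[5,-36,0,0],[5,-36,0,0],[5,-36,0,0],[5,-36,0,0],[5,-36,0,0],[5,-36,0,0],[4,-26,0,0],[4,-16,0,0]]]}}

```text
time_s: 8.23
tool_pos: [0.4916, 0.2062, 0.2585]
tcp_rot: [[0.955, 0.296, -0.002], [0.296, -0.955, 0.0], [-0.001, -0.001, -1.0]]
contact_force: [-0.4, 0.1, -0.0]
opening: 0.117
grasp_force: 29.5
```

Request:
{"op": "jog_arm", "data": {"plan": [[[0,0,0,0],[0,0,0,0],[0,0,0,0],[0,0,0,0],[0,0,0,0],[0,0,0,0]]]}}

```text
time_s: 8.73
tool_pos: [0.4937, 0.2002, 0.2593]
tcp_rot: [[0.958, 0.288, -0.0], [0.288, -0.958, 0.0], [-0.0, -0.0, -1.0]]
contact_force: [0.2, 0.4, -0.2]
opening: 0.121
grasp_force: 29.5
```

```bash
python3 - <<'E'
from h import *
np.set_printoptions(precision=4,suppress=True)
def ring(c,f):
    q=c.reshape(-1,3);q=q[~np.isnan(q[:,0])]
    d=q[:,:2]-[.5341,.2023];a=np.radians(16.9);X=d@[np.cos(a),np.sin(a)];Y=d@[-np.sin(a),np.cos(a)]
    for lo in(.113,.117):
        m=(abs(X+.045)<.016)&(abs(Y-.012)<.018)&(q[:,2]>lo)&(q[:,2]<.135)
        if m.sum()>3:print(f,lo,m.sum(),"X",X[m].min(),X[m].max(),"Y",Y[m].min(),Y[m].max(),"zmax",q[m,2].max())
for f in("w1","top","scene"): ring(np.load(f+".npz")["c"],f)
s=get_state();p=capture("wrist");ring(cloud(p,s),"w2");print(s["tool_pos"])
im=cv2.resize(p["pixels"][100:300,220:420,::-1],(600,600))
p2=capture("scene");ring(cloud(p2),"scene2");R=np.array(s["tcp_rot"])
tip=s["tool_pos"]+R@[-.005,.0005,.087];u=proj(tip,p2)[0].astype(int);print(tip,u)
im2=cv2.resize(p2["pixels"][150:250,230:330,::-1],(500,500),interpolation=cv2.INTER_CUBIC)
cv2.imwrite("pics/v2.png",np.hstack([cv2.resize(im,(400,400)),cv2.resize(im2,(400,400))]))
go(list(np.array([.4923,.2022,.2576])),-73.1,1)
E
```

```text
w1 0.113 232 X -0.05632390584417769 -0.029559516919890817 Y -0.0012793729833363201 0.024155151521222155 zmax 0.12470662879069744
w1 0.117 162 X -0.05632390584417769 -0.03273318986292448 Y 0.0010676860670736038 0.024155151521222155 zmax 0.12470662879069744
top 0.113 80 X -0.05698745988896124 -0.029175382998281495 Y -0.005608782197942077 0.02189501370050269 zmax 0.1278239015971796
top 0.117 56 X -0.05698745988896124 -0.03116521726074144 Y -0.002853024054278264 0.02189501370050269 zmax 0.1278239015971796
scene 0.113 97 X -0.058648271818666955 -0.029666286952992463 Y -0.005708800811825021 0.021543016907939534 zmax 0.12464227641922426
scene 0.117 67 X -0.058648271818666955 -0.03458775196319536 Y -0.001121683202125207 0.021543016907939534 zmax 0.12464227641922426
w2 0.113 377 X -0.05638026708329672 -0.029803792431422563 Y -0.0016086206499353346 0.02413368494034264 zmax 0.12508334624830297
w2 0.117 268 X -0.05638026708329672 -0.032662618516877545 Y 0.001278335269293523 0.02413368494034264 zmax 0.12508334624830297
[0.4937 0.2002 0.2593]
scene2 0.113 90 X -0.05824713852699083 -0.029416806045358873 Y -0.0037732157433753837 0.021413228375591654 zmax 0.12507630694537697
scene2 0.117 66 X -0.05824713852699083 -0.035060286900761295 Y -0.0009720271442939214 0.021413228375591654 zmax 0.12507630694537697
[0.4891 0.1983 0.1723] [267 175]
yaw -0.08 turn-first shift [-0.9 -1.5  1.7] shift-first [-0.9 -1.5  1.7]
```

View pics/v2.png

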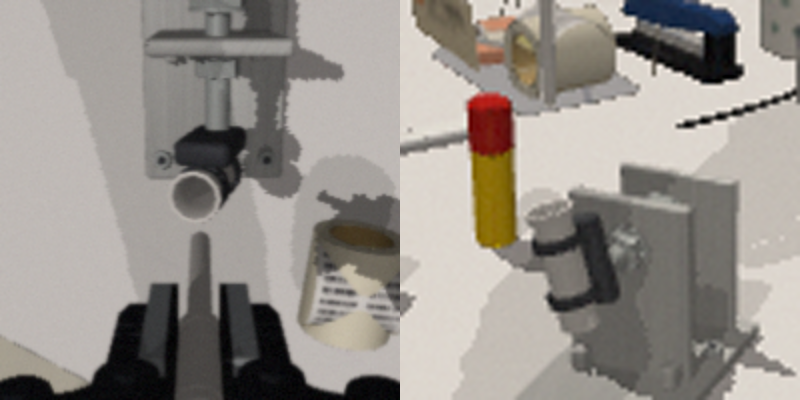

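Left crop: rod tip at (200,235) lines up with the mouth at (197,195). Right crop: tip at (548,98), vial mouth at (548,212). This agrees with the model, so I'm inserting.

Request:
{"op": "jog_arm", "data": {"plan": [[[-1,-1.5,15,0],[0,0,15,0],[0,0,12,0],[0,0,8,0],[0,0,6,0],[0,0,4,0],[0,0,0,0],[0,0,0,0]]]}}

```text
time_s: 9.5
tool_pos: [0.4923, 0.203, 0.1995]
tcp_rot: [[0.957, 0.291, 0.0], [0.291, -0.957, -0.0], [0.0, 0.0, -1.0]]
contact_force: [0.1, -0.6, -0.5]
opening: 0.118
grasp_force: 29.5
```

Request:
{"op": "jog_arm", "data": {"plan": [[[0,2,1,0],[0,2,1,0],[0,2,1,0],[0,2,1,0],[0,2,1,0],[0,2,1,0],[0,0,0,0],[0,0,0,0]]]}}

```text
time_s: 10.17
tool_pos: [0.4954, 0.1913, 0.1932]
tcp_rot: [[0.957, 0.291, -0.0], [0.291, -0.957, -0.0], [-0.0, 0.0, -1.0]]
contact_force: [0.4, 0.4, 0.0]
opening: 0.116
grasp_force: 29.5
```

```bash
python3 - <<'E'
from rod import *
s=get_state();p=capture("scene");c=cloud(p)
print(s["tool_pos"],s["contact_force"],s["tool_pos"]+np.array(s["tcp_rot"])@[-.005,.0005,.087])
w=capture("wrist")
a=cv2.resize(w["pixels"][100:300,220:420,::-1],(400,400));b=cv2.resize(p["pixels"][150:250,230:330,::-1],(400,400),interpolation=cv2.INTER_CUBIC)
cv2.imwrite("pics/v3.png",np.hstack([a,b]))
E
```

```text
[0.4954 0.1913 0.1932] [0.3927 0.4159 0.0238] [0.4908 0.1893 0.1062]
```

View pics/v3.png

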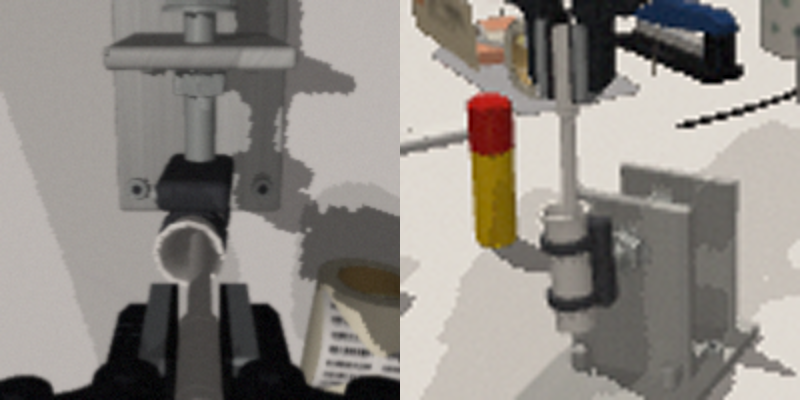

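The rod is in the mouth (left crop: 200,250; right crop: 568,205) and the vial is nearly upright. I'll keep pushing down.

Request:
{"op": "jog_arm", "data": {"plan": [[[0,1,4,0],[0,1,5,0],[0,0,6,0],[0,0,6,0],[0,0,5,0],[0,0,4,0],[0,0,2,0],[0,0,0,0]]]}}

```text
time_s: 10.93
tool_pos: [0.4956, 0.1894, 0.1605]
tcp_rot: [[0.957, 0.291, -0.001], [0.291, -0.957, -0.001], [-0.001, 0.001, -1.0]]
contact_force: [-0.7, -0.2, 0.1]
opening: 0.118
grasp_force: 29.5
```

Request:
{"op": "jog_arm", "data": {"plan": [[[0,0,2,0],[0,0,1,0],[0,0,1,0],[0,0,0,0],[0,0,0,0]]]}}

```text
time_s: 11.35
tool_pos: [0.4961, 0.1897, 0.1574]
tcp_rot: [[0.957, 0.291, 0.0], [0.291, -0.957, 0.0], [0.0, -0.0, -1.0]]
contact_force: [0.5, -0.1, 0.3]
opening: 0.119
grasp_force: 29.5
```

Request:
{"op": "jog_arm", "data": {"plan": [[[0,0,1,0],[0,0,1,0],[0,0,1,0],[0,0,0,0],[0,0,0,0]]]}}

```text
time_s: 11.77
tool_pos: [0.4962, 0.1899, 0.1546]
tcp_rot: [[0.957, 0.291, 0.0], [0.291, -0.957, 0.0], [0.0, -0.0, -1.0]]
contact_force: [-1.7, 0.8, 2.4]
opening: 0.12
grasp_force: 29.7
```

Request:
{"op": "jog_arm", "data": {"plan": [[[0,0,1,0],[0,0,1,0],[0,0,0,0],[0,0,0,0]]]}}

```text
time_s: 12.1
tool_pos: [0.4969, 0.1904, 0.154]
tcp_rot: [[0.957, 0.291, 0.001], [0.291, -0.957, 0.002], [0.001, -0.002, -1.0]]
contact_force: [-2.3, 0.4, 10.1]
opening: 0.121
grasp_force: 30.5
```

Request:
{"op": "jog_arm", "data": {"plan": [[[0,0,-1,0],[0,0,0,0],[0,0,0,0],[0,0,0,0],[0,0,0,0],[0,0,0,0],[0,0,0,0],[0,0,0,0]]], "gripper": 1}}

```text
time_s: 12.77
tool_pos: [0.496, 0.1896, 0.1532]
tcp_rot: [[0.957, 0.291, -0.0], [0.291, -0.957, -0.0], [-0.0, 0.0, -1.0]]
contact_force: [0.5, 0.0, -0.4]
opening: 0.999
grasp_force: 0.0
```

```bash
python3 - <<'E'
from rod import *
p=capture("scene");w=capture("wrist")
a=cv2.resize(w["pixels"][100:300,220:420,::-1],(400,400));b=cv2.resize(p["pixels"][150:250,230:330,::-1],(400,400),interpolation=cv2.INTER_CUBIC)
cv2.imwrite("pics/v4.png",np.hstack([a,b]))
E
```

```text
(no output)
```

View pics/v4.png

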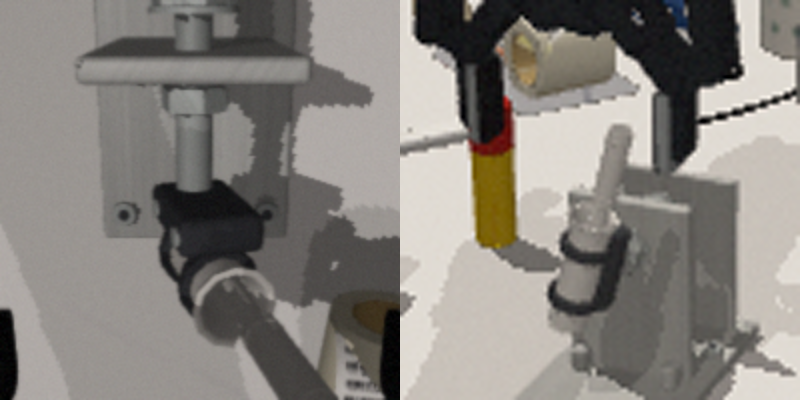

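The vial, rod inside, now leans to -y: the rod top is at (618,130) in the right crop, clear of both fingers. Next I'll raise and go over the bolt.

Request:
{"op": "jog_arm", "data": {"plan": [[[0,0,-20,0],[0,0,-25,0],[0,0,-25,0],[0,0,-15,0],[30,0,0,0],[30,0,0,0],[25,-1,0,0],[0,0,0,0]]]}}

```text
time_s: 13.53
tool_pos: [0.5808, 0.2176, 0.2384]
tcp_rot: [[0.956, 0.293, 0.005], [0.293, -0.956, -0.001], [0.004, 0.002, -1.0]]
contact_force: [0.1, 0.5, 0.7]
opening: 0.999
grasp_force: 0.0
```

Request:
{"op": "jog_arm", "data": {"plan": [[[0,0,0,0],[0,0,0,0],[0,0,0,0],[0,0,0,0],[0,0,0,0],[0,0,0,0]]]}}

```text
time_s: 14.03
tool_pos: [0.5765, 0.2152, 0.2385]
tcp_rot: [[0.957, 0.291, -0.0], [0.291, -0.957, 0.001], [-0.0, -0.001, -1.0]]
contact_force: [-0.1, 0.7, 0.2]
opening: 0.999
grasp_force: 0.0
```

```bash
python3 - <<'E'
from rod import *
s=get_state();w=capture("wrist");c=cloud(w,s)
q=(c-s["tool_pos"])@np.array(s["tcp_rot"])*1000;z=c[...,2]
for n,lo,hi,x0,x1 in(("bracket",.1,.1055,-45,-10),("head",.08,.095,-16,20),("backing",.09,.098,20,50)):
    m=(z>lo)&(z<hi)&(q[...,0]>x0)&(q[...,0]<x1)&(abs(q[...,1])<45)
    if m.sum()>3:print(n,m.sum(),np.median(q[m],0),q[m].min(0),q[m].max(0))
cv2.imwrite("pics/v5.png",w["pixels"][...,::-1])
go([.5772,.2154,.076],-73.1,1)
E
```

```text
bracket 599 [-25.0587  -1.0688 136.0627] [-29.4722 -33.1995 133.861 ] [-21.4846  32.0553 138.404 ]
head 780 [  1.1092  -0.1867 150.309 ] [-15.9437 -14.2326 146.0318] [ 13.2877  11.9798 158.442 ]
backing 517 [ 33.4021  -0.196  145.1465] [ 30.4093 -32.398  142.4736] [ 36.0074  31.7847 147.9694]
yaw 0.02 turn-first shift [  0.5   0.2 162.5] shift-first [  0.5   0.2 162.5]
```

View pics/v5.png

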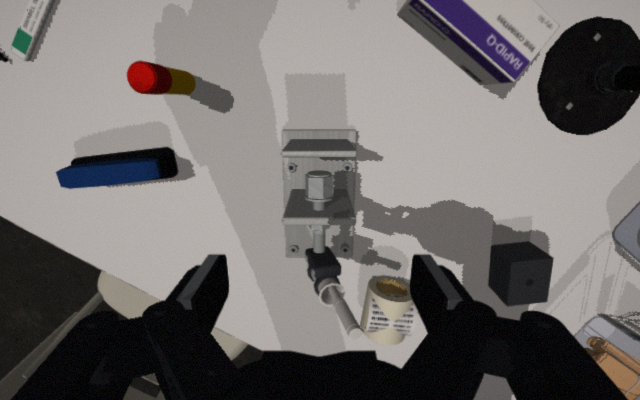

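The head at (320,185) sits centred in the gap between bracket and backing plate. The rod leans in the vial at (340,310), clear of the gripper. I'm going down.

Request:
{"op": "jog_arm", "data": {"plan": [[[1.5,0,25,0],[0,0,30,0],[0,0,30,0],[0,0,27,0],[0,0,22,0],[0,0,16,0],[0,0,8,0],[0,0,4,0]]]}}

```text
time_s: 14.75
tool_pos: [0.5774, 0.2156, 0.0749]
tcp_rot: [[0.957, 0.291, -0.002], [0.291, -0.957, -0.001], [-0.002, 0.0, -1.0]]
contact_force: [0.5, 0.3, 0.6]
opening: 1.0
grasp_force: 0.0
```

Request:
{"op": "jog_arm", "data": {"plan": [[[0,0,0,0],[0,0,0,0],[0,0,0,0],[0,0,0,0]]]}}

```text
time_s: 15.08
tool_pos: [0.5795, 0.2161, 0.0777]
tcp_rot: [[0.957, 0.291, 0.002], [0.291, -0.957, 0.001], [0.003, -0.001, -1.0]]
contact_force: [0.4, -0.3, -0.7]
opening: 1.003
grasp_force: 0.0
```

Request:
{"op": "jog_arm", "data": {"plan": [[[0,0,0,0],[0,0,0,0],[0,0,0,0],[0,0,0,0],[0,0,0,0],[0,0,0,0],[0,0,0,0],[0,0,0,0]]], "gripper": 0, "force": 40}}

```text
time_s: 15.75
tool_pos: [0.5784, 0.2161, 0.0765]
tcp_rot: [[0.957, 0.291, -0.0], [0.291, -0.957, 0.0], [-0.0, -0.001, -1.0]]
contact_force: [-1.3, 0.6, 2.5]
opening: 0.295
grasp_force: 39.3
```

Request:
{"op": "jog_arm", "data": {"plan": [[[0,0,0,0],[0,0,0,0],[0,0,0,0],[0,0,0,0],[0,0,0,0],[0,0,0,0],[0,0,0,0],[0,0,0,0]]], "gripper": 0, "force": 90}}

```text
time_s: 16.42
tool_pos: [0.5784, 0.216, 0.0766]
tcp_rot: [[0.957, 0.291, -0.0], [0.291, -0.957, 0.001], [-0.0, -0.001, -1.0]]
contact_force: [-3.1, 1.6, 5.5]
opening: 0.276
grasp_force: 88.0
```

```bash
python3 - <<'E'
from rod import *
s=get_state();p=capture("scene");w=capture("wrist");c=cloud(p)
print(s["tool_pos"],s["opening"],s["contact_force"],s["wrist_torque"])
q=c.reshape(-1,3);d=q[:,:2]-[.5341,.2023];a=np.radians(16.9);X=d@[np.cos(a),np.sin(a)];Y=d@[-np.sin(a),np.cos(a)]
for lo in range(50,185,12):
    m=(abs(X+.048)<.016)&(abs(Y)<.04)&(q[:,2]*1000>lo)&(q[:,2]*1000<lo+12)
    if m.sum()>2:print(lo,m.sum(),np.median(X[m]),Y[m].min(),Y[m].max(),np.median(Y[m]))
a=cv2.resize(w["pixels"][100:300,220:420,::-1],(400,400));b=cv2.resize(p["pixels"][150:250,230:330,::-1],(400,400),interpolation=cv2.INTER_CUBIC)
cv2.imwrite("pics/v6.png",np.hstack([a,b]))
E
```

```text
[0.5784 0.216  0.0766] 0.2762638380738883 [-3.0549  1.5905  5.4974] [ 0.081   0.5098 -0.0318]
62 51 -0.0520869517051515 -0.012203008056454422 0.010220526116061399 -0.0022801537251787743
74 91 -0.052233993347829404 -0.015252173227106619 0.009937549088652648 -0.008064325848563198
86 81 -0.05207899528726645 -0.018404406875896066 0.007548019464206877 -0.009402815478378672
98 82 -0.05271830344290836 -0.019845816506548094 0.002116659784555454 -0.013368360606167688
110 96 -0.05057186092777391 -0.02234337974627154 0.0036781688356763184 -0.011012031165480201
122 38 -0.050485216580244005 -0.024250342143624773 0.0008384616785471118 -0.015920158535391887
134 38 -0.05222080024360791 -0.02706139145882208 -0.014942847964756352 -0.022211323751257388
146 35 -0.05278632960672319 -0.031707537573123265 -0.018709239770840956 -0.025929051015969814
158 44 -0.052301602258698274 -0.033360200456126386 -0.021768722135297975 -0.02846181854635995
```

View pics/v6.png

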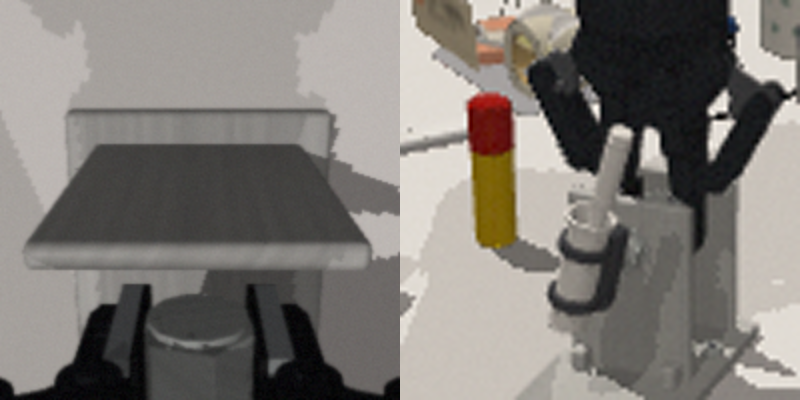

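The vial still leans about 11° (rod top at 620,130): friction holds the head's corners on the pads. Sliding the pads up and down along the head under a lighter grip takes up that friction and should let the squeeze square it.

Request:
{"op": "jog_arm", "data": {"plan": [[[0,0,-2,0],[0,0,-2,0],[0,0,-2,0],[0,0,-2,0],[0,0,2,0],[0,0,2,0],[0,0,2,0],[0,0,2,0]]], "gripper": 0, "force": 40}}

```text
time_s: 17.18
tool_pos: [0.5784, 0.216, 0.0765]
tcp_rot: [[0.957, 0.291, -0.001], [0.291, -0.957, 0.0], [-0.001, -0.0, -1.0]]
contact_force: [-4.2, 1.5, 9.8]
opening: 0.273
grasp_force: 88.6
```

Request:
{"op": "jog_arm", "data": {"plan": [[[0,0,-3,0],[0,0,-3,0],[0,0,-3,0],[0,0,-3,0],[0,0,0,0]]]}}

```text
time_s: 17.6
tool_pos: [0.5782, 0.216, 0.0791]
tcp_rot: [[0.956, 0.294, 0.006], [0.294, -0.956, -0.006], [0.004, 0.007, -1.0]]
contact_force: [17.0, 4.9, -32.6]
opening: 0.278
grasp_force: 41.7
```

Request:
{"op": "jog_arm", "data": {"plan": [[[0,0,3,0],[0,0,3,0],[0,0,3,0],[0,0,3,0],[0,0,3,0],[0,0,3,0],[0,0,0,0]]]}}

```text
time_s: 18.18
tool_pos: [0.5783, 0.216, 0.0782]
tcp_rot: [[0.957, 0.291, -0.006], [0.291, -0.957, 0.005], [-0.004, -0.007, -1.0]]
contact_force: [-16.4, -0.8, 38.0]
opening: 0.267
grasp_force: 46.7
```

Request:
{"op": "jog_arm", "data": {"plan": [[[0,0,-4,0],[0,0,-4,0],[0,0,-4,0],[0,0,-4,0],[0,0,0,0],[0,0,0,0]]], "force": 20, "gripper": 0}}

```text
time_s: 18.68
tool_pos: [0.5777, 0.2159, 0.0803]
tcp_rot: [[0.957, 0.291, 0.002], [0.291, -0.957, -0.004], [0.001, 0.004, -1.0]]
contact_force: [12.3, 4.1, -33.5]
opening: 0.272
grasp_force: 36.4
```

Request:
{"op": "jog_arm", "data": {"plan": [[[0,0,4,0],[0,0,4,0],[0,0,4,0],[0,0,4,0],[0,0,0,0],[0,0,0,0]]]}}

```text
time_s: 19.18
tool_pos: [0.5778, 0.216, 0.0792]
tcp_rot: [[0.957, 0.29, -0.008], [0.29, -0.957, 0.006], [-0.006, -0.008, -1.0]]
contact_force: [-20.4, -3.1, 46.6]
opening: 0.27
grasp_force: 46.5
```

```bash
cat > lean.py <<'E'
from h import *
def lean():
    p=capture("scene");q=cloud(p).reshape(-1,3);d=q[:,:2]-[.5341,.2023];a=np.radians(16.9);X=d@[np.cos(a),np.sin(a)];Y=d@[-np.sin(a),np.cos(a)]
    m=(abs(X+.050)<.014)&(abs(Y)<.045)&(q[:,2]>.06)&(q[:,2]<.12)
    Z=q[:,2];ys=[];zs=[]
    for lo in np.arange(.06,.12,.006):
        k=m&(Z>lo)&(Z<lo+.006)
        if k.sum()>4: ys.append(np.sort(Y[k])[1]);zs.append(lo+.003)
    r=[ (np.median(Y[k])) for k in [(abs(X+.05)<.03)&(abs(Y)<.05)&(Z>z)&(Z<z+.012) for z in (.134,.158)]]
    print("edge slope rad",np.polyfit(zs,ys,1)[0],"rod slope",(r[1]-r[0])/.024,r); return p
if __name__=="__main__":
    p=lean();s=get_state();print(s["tool_pos"],s["opening"],s["grasp_force"],s["contact_force"],s["joint_positions"].round(1))
E
python3 lean.py
```

```text
edge slope rad -0.050038049871415496 rod slope -0.12259275277251626 [np.float64(-0.005844770508791815), np.float64(-0.008786996575332206)]
[0.57784099 0.21595146 0.07920198] 0.2741814549354123 46.483679541852325 [-20.22804875  -2.94594629  45.6341655 ] [-53.7  35.1  38.2 104.3 -28.   50.7 -75.3]
```

The lean has dropped from about 0.2 to about 0.05 rad, so the method works. One more cycle, ending near neutral.

Request:
{"op": "jog_arm", "data": {"plan": [[[0,0,-4,0],[0,0,-4,0],[0,0,-4,0],[0,0,-4,0],[0,0,-4,0],[0,0,0,0]]], "force": 60, "gripper": 0}}

```text
time_s: 19.73
tool_pos: [0.5776, 0.2159, 0.0807]
tcp_rot: [[0.956, 0.292, 0.005], [0.292, -0.956, -0.006], [0.003, 0.007, -1.0]]
contact_force: [20.3, 5.3, -52.8]
opening: 0.264
grasp_force: 64.9
```

Request:
{"op": "jog_arm", "data": {"plan": [[[0,0,4,0],[0,0,4,0],[0,0,4,0],[0,0,0,0],[0,0,0,0],[0,0,0,0],[0,0,0,0]]]}}

```text
time_s: 20.32
tool_pos: [0.5778, 0.2159, 0.0799]
tcp_rot: [[0.957, 0.291, -0.003], [0.291, -0.957, 0.001], [-0.002, -0.002, -1.0]]
contact_force: [-4.7, 0.6, 6.3]
opening: 0.261
grasp_force: 72.5
```

```bash
python3 lean.py
```

```text
edge slope rad -0.03718887442740489 rod slope -0.0730185369064518 [np.float64(-0.006732314841410967), np.float64(-0.00848475972716581)]
[0.57775904 0.21591004 0.07986055] 0.2687092760295812 72.52737763803452 [-4.41446807  0.74146109  5.684722  ] [-54.   35.   38.3 104.4 -27.6  50.4 -75.7]
```

Request:
{"op": "jog_arm", "data": {"plan": [[[0,0,-4,0],[0,0,-4,0],[0,0,-4,0],[0,0,-4,0],[0,0,4,0],[0,0,4,0],[0,0,4,0],[0,0,4,0]]], "force": 60}}

```text
time_s: 21.03
tool_pos: [0.5774, 0.2159, 0.0802]
tcp_rot: [[0.957, 0.291, -0.006], [0.291, -0.957, 0.001], [-0.005, -0.002, -1.0]]
contact_force: [-13.6, -0.5, 29.8]
opening: 0.268
grasp_force: 77.3
```

Request:
{"op": "jog_arm", "data": {"plan": [[[0,0,4,0],[0,0,4,0],[0,0,4,0],[0,0,-4,0],[0,0,-4,0],[0,0,-4,0],[0,0,0,0],[0,0,0,0]]]}}

```text
time_s: 21.7
tool_pos: [0.5774, 0.2158, 0.0804]
tcp_rot: [[0.957, 0.291, -0.004], [0.291, -0.957, 0.001], [-0.003, -0.003, -1.0]]
contact_force: [-7.8, 0.6, 11.3]
opening: 0.27
grasp_force: 74.9
```

Request:
{"op": "jog_arm", "data": {"plan": [[[0,0,0,0],[0,0,0,0],[0,0,0,0],[0,0,0,0],[0,0,0,0],[0,0,0,0],[0,0,0,0],[0,0,0,0]]], "force": 90}}

```text
time_s: 22.37
tool_pos: [0.5774, 0.2158, 0.0805]
tcp_rot: [[0.957, 0.291, -0.004], [0.291, -0.957, 0.001], [-0.004, -0.003, -1.0]]
contact_force: [-8.8, 0.3, 13.4]
opening: 0.263
grasp_force: 88.5
```

```bash
python3 - <<'E'
from lean import *
p=lean();lean();lean();s=get_state();print(s["tool_pos"],s["opening"],s["grasp_force"],s["contact_force"])
w=capture("wrist")
a=cv2.resize(w["pixels"][200:400,220:420,::-1],(400,400));b=cv2.resize(p["pixels"][150:250,230:330,::-1],(400,400),interpolation=cv2.INTER_CUBIC)
cv2.imwrite("pics/v7.png",np.hstack([a,b]))
E
```

```text
edge slope rad -0.0389552694585131 rod slope -0.058468376530448125 [np.float64(-0.006489327616672416), np.float64(-0.007892568653403171)]
edge slope rad -0.028714758411509014 rod slope -0.11000532977764903 [np.float64(-0.005988426257182381), np.float64(-0.008628554171845958)]
edge slope rad -0.04137053561370543 rod slope -0.09872330926756821 [np.float64(-0.006501083354761754), np.float64(-0.008870442777183392)]
[0.57744333 0.21581441 0.08048199] 0.2619650206689441 88.54680481832474 [-8.07935121  0.90925452 12.87459246]
```

View pics/v7.png

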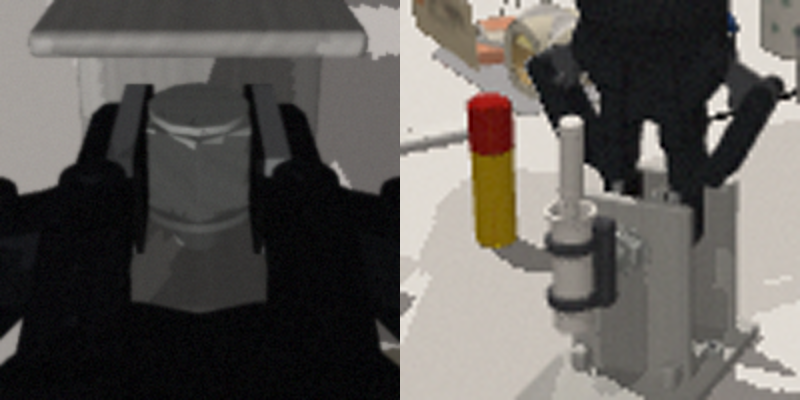

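The last pictures show the vial upright: rod top at (570,120), vial at (575,260). The head's top ridge is centred between the pads at (199,160), so the flats are seated. I'm handing in.

```bash
python3 -c "
from workcell import *
print(hand_in())"
```

```text
the job is handed in; nothing more can be done
None
```

I handed the job in with the rod standing in the upright vial and the bolt head gripped at about 88 N, at 22 s of the 54 s allowed; the hand-in gave no verdict, and my camera reading of the remaining lean was about 0.04 rad against the 0.07 limit.

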